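Re-bearing a resaw blade guide

ROBOT

A 7-joint arm with a two-finger parallel gripper is mounted at the origin on the work surface. World frame = base frame: x ahead of the robot, y to its left, z up, the work surface at z = 0. Lengths are in m, angles in rad, forces in N, time in s.
With the tool pointing down it reaches from about 0.4 to 0.9 m from the base axis. Payload 5.6 kg.
Tool frame: the origin (TCP) lies midway between the tips of the shut fingers; the grasp point (between the pads) lies 19 mm behind it; z points along the fingers, y is the direction in which the jaws open and shut (so a half turn about z gives the same grasp; the last joint's range is limited). The gripper opens to 92 mm and grips with 3 to 60 N. Pads are 20 mm wide; open, the fingers measure 128 mm over their backs; the gripper's body (75 mm by 189 mm) begins 69 mm behind the grasp point.
Start: joints at [1.221, 0.468, -0.012, 1.603, 0.006, 1.071, -0.056], TCP at [0.196, -0.62, 0.215] pointing down, gripper open.
Joint ranges: [-2.53, 2.53], [-0.31, 2.02], [-1.57, 1.55], [0.28, 2.44], [-1.29, 4.43], [0.15, 1.84], [-2.92, 2.92]. Speed limits (rad/s): [2.57, 2.57, 3.14, 3.14, 3.14, 3.14, 3.14].

INTERFACE

Orientations are given as a unit quaternion [w, x, y, z].
In Python, from rig import arm gives the robot as it stands. Calls block until the motion is done:
- arm.movep(position, orientation): joint-space move of the TCP to a pose.
- arm.servo_line(position, vel=0.15, rot=None, until_force=None): straight line of the TCP; rot=None keeps the orientation; vel is the mean speed in m/s. With until_force (N) it stops when the force on the tool has changed by that much, and returns True; else False.
- arm.goto_joints(angles): joint-space move.
- arm.gripper_to(opening, grasp_force=None): finger opening in m; grasp_force is the grip in N (None keeps the last); returns when the fingers have stopped.
- arm.hold(seconds).
- arm.solve_ik(position, orientation): joint angles nearest the present ones, or None.
- arm.capture(name): name is "side" or "top" or "wrist"; returns a dict with "color" (480x640x3 uint8, red, green, blue), "intrinsics" (3x3 intrinsics, pixels), "pose" (4x4, takes a point from camera to world coordinates). Camera axes: x right, y down, z forward; pixel columns grow to the right and rows downward; lengths in m; the calibration is good to about 2 mm. A picture is of the moment at which its call begins. There is no depth.
A pose or a line that the arm cannot do raises arm.MotionError and nothing moves.
- arm.job_done(): hands the job in, once; it reports no verdict.
Readings, each from a call of its own:
- arm.read_clock(): time.
- arm.read_q(): joint angles.
- arm.read_qd(): joint speeds.
- arm.read_effort(): joint torques, N m.
- arm.read_tcp_pos(): TCP position.
- arm.read_tcp_rot(): TCP orientation.
- arm.read_wrist_force(): force on the tool from outside, world axes, zero at the start.
- arm.read_moment(): the same for the moment, N m.
- arm.read_gripper_width(): finger opening in m.
Only numpy, scipy, OpenCV 4.12 (cv2) and the standard library are available. Lean on these libraries where they do the work, as an engineer would, in place of code of your own. Each camera call takes 0.05 s, during which the arm holds its last target.

TASK

Overhaul the blade guide on the saw table: first take every old bearing out of the guide bar's bores and put it in the scrap bin, then drop each new bearing from the mat flat and fully home into a bore of its own (any bore will do). Last, slide the guide shoe onto the bar's rail from the free tip, up to the block, until the sprung roller clicks up into it and holds it. Do not disturb the wrench, the can or the steel set-up block.

Things in the scene. Friction and masses are not known exactly. Their poses are not given: they have to be found in the camera images.
- bar: The blade-guide bar, fixed to the saw table: aluminium block 64 (its x) x 304 (its y) x 20 mm high with six round bores in a row along y and a steel T-rail at its -y end. Origin on the table, in the middle of the block's -y end face, where the rail begins; +y runs from the rail into the block.
- rail_tip (a point): Free tip of the rail, on its centre line at table height. The rail runs along the bar's y axis from here (bar y = -90 mm) to the block (y = 0): stem 14 mm wide, 7 mm high; flange 30 mm wide, from 7 to 15.5 mm above the table, narrowed to 25 mm over the last 14 mm at the tip.
- detent (a joint): Sprung brass roller, 16 mm diameter, in the top of the rail at bar y = -36.5 mm. 0 = fully up, 4.5 mm above the flange; value in m grows as it is pressed (about 2 N to start, 5 N at 3 mm). The shoe's roof presses it down 3 mm in passing; it springs back up (to 0) into the notch in the middle of the shoe's roof.
- shoe_grip (a point): The guide shoe, loose, 0.17 to 0.35 kg: white C-channel 45.5 mm wide (its x), 70 mm long (its y), 26 mm high, open at both ends and below, with a black grip rib on top 18 mm wide (x), 54 mm long (y), from 26 to 52 mm above its underside. Point: centre of the rib, 39 mm above the underside. It is the same both ways round.
- shoe_notch (a point): Mouth of the notch (17 mm long) under the middle of the shoe's roof, 17 mm above its underside. The channel is 33.5 mm wide inside; bottom lips 6 mm thick, 20 mm apart, go under the rail's flange, so the shoe slides on only from the rail's tip, standing on the table. Home: its middle at bar y = -35 (end face against the block) to -38 mm, roller up in the notch. Passing the roller takes 5 to 10 N.
- bin: Grey open scrap bin, fixed, 130 x 130 x 50 mm high, walls and floor 4 mm. Origin under its centre.
- bore0 (a point): Centre of the mouth of bore 0, level with the block's top (20 mm above the table), at bar y = 27 mm. Bore 41 mm diameter, 8 mm deep, flat floor, slightly chamfered mouth. A seated bearing's centre lies at this point, the bearing standing 8 mm proud.
- bore1 (a point): Centre of the mouth of bore 1, level with the block's top (20 mm above the table), at bar y = 77 mm. Bore 41 mm diameter, 8 mm deep, flat floor, slightly chamfered mouth. A seated bearing's centre lies at this point, the bearing standing 8 mm proud.
- bore2 (a point): Centre of the mouth of bore 2, level with the block's top (20 mm above the table), at bar y = 127 mm. Bore 41 mm diameter, 8 mm deep, flat floor, slightly chamfered mouth. A seated bearing's centre lies at this point, the bearing standing 8 mm proud.
- bore3 (a point): Centre of the mouth of bore 3, level with the block's top (20 mm above the table), at bar y = 177 mm. Bore 41 mm diameter, 8 mm deep, flat floor, slightly chamfered mouth. A seated bearing's centre lies at this point, the bearing standing 8 mm proud.
- bore4 (a point): Centre of the mouth of bore 4, level with the block's top (20 mm above the table), at bar y = 227 mm. Bore 41 mm diameter, 8 mm deep, flat floor, slightly chamfered mouth. A seated bearing's centre lies at this point, the bearing standing 8 mm proud.
- bore5 (a point): Centre of the mouth of bore 5, level with the block's top (20 mm above the table), at bar y = 277 mm. Bore 41 mm diameter, 8 mm deep, flat floor, slightly chamfered mouth. A seated bearing's centre lies at this point, the bearing standing 8 mm proud.
- new0_c (a point): A new bearing, sealed with black discs on both faces, bright steel disc 38 mm diameter x 16 mm thick, 70 g, lying flat at the start on the black rubber mat (2 mm thick), in a row roughly along y, about 60 mm apart (may be absent). Point: its centre; z is the disc's axis (either face may be up).
- new1_c (a point): A new bearing, sealed with black discs on both faces, bright steel disc 38 mm diameter x 16 mm thick, 70 g, lying flat at the start on the black rubber mat (2 mm thick), in a row roughly along y, about 60 mm apart (may be absent). Point: its centre; z is the disc's axis (either face may be up).
- new2_c (a point): A new bearing, sealed with black discs on both faces, bright steel disc 38 mm diameter x 16 mm thick, 70 g, lying flat at the start on the black rubber mat (2 mm thick), in a row roughly along y, about 60 mm apart (may be absent). Point: its centre; z is the disc's axis (either face may be up).
- new3_c (a point): A new bearing, sealed with black discs on both faces, bright steel disc 38 mm diameter x 16 mm thick, 70 g, lying flat at the start on the black rubber mat (2 mm thick), in a row roughly along y, about 60 mm apart (may be absent). Point: its centre; z is the disc's axis (either face may be up).
- new4_c (a point): A new bearing, sealed with black discs on both faces, bright steel disc 38 mm diameter x 16 mm thick, 70 g, lying flat at the start on the black rubber mat (2 mm thick), in a row roughly along y, about 60 mm apart (may be absent). Point: its centre; z is the disc's axis (either face may be up).
- new5_c (a point): A new bearing, sealed with black discs on both faces, bright steel disc 38 mm diameter x 16 mm thick, 70 g, lying flat at the start on the black rubber mat (2 mm thick), in a row roughly along y, about 60 mm apart (may be absent). Point: its centre; z is the disc's axis (either face may be up).
- old0_c (a point): An old bearing, dull, its seals gone so that the balls show, 38 mm diameter x 16 mm thick, 70 g, seated in one of the bores at the start and standing 8 mm proud (may be absent). Point: its centre; z is its axis.
- old1_c (a point): An old bearing, dull, its seals gone so that the balls show, 38 mm diameter x 16 mm thick, 70 g, seated in one of the bores at the start and standing 8 mm proud (may be absent). Point: its centre; z is its axis.
- old2_c (a point): An old bearing, dull, its seals gone so that the balls show, 38 mm diameter x 16 mm thick, 70 g, seated in one of the bores at the start and standing 8 mm proud (may be absent). Point: its centre; z is its axis.
- wrench: Combination wrench lying beyond the mat: to be left alone.
- can: Small can, 56 mm diameter x 75 mm, standing on the right: to be left alone.
- gauge_block: Steel set-up block 50 x 90 x 30 mm, far right: to be left alone.
There are look-alikes about, which are no part of the job. What is shaped like the part that bears new5_c but turquoise is not meant.

How it is judged:
By the outcome, as a careful person would: the job done as asked, in the order asked, and still so for the second after the job is handed in, with the robot touching nothing.
Of old0, old1, old2 only 2 to 3 are there at a start; the rules pass over those that are not, and their reading is None.
Of new0, new1, new2, new3, new4, new5 only 4 to 6 are there at a start; the rules pass over those that are not, and their reading is None.
At some moment in a run one of new0, new1, new2, new3, new4, new5 may be knocked a few centimetres aside while the robot is not near it.
Once in a run the grip may slacken for a moment while it holds something.
It also fails if it takes over 210 s, if anything falls off the work surface, if the arm or the gripper's body presses on something with over 40 N, if the wrist force passes 120 N, or if a joint passes its speed limit or range.

## Working session

There is one attempt and no reset: what is moved stays moved. The work goes in short steps, each a Python script; the robot and the scene stay as the last script left them, time stands still between calls to the robot, and variables do not carry over. Pictures are saved under pics/ and viewed, and the job is handed in when it is done.

```bash
ls; mkdir -p pics; python3 - <<'E'
from rig import arm
import cv2
for n in ("side","top","wrist"):
    c=arm.capture(n); cv2.imwrite(f"pics/{n}0.png",c["color"][:,:,::-1]); print(n,c["intrinsics"].tolist(),c["pose"].round(4).tolist())
print(arm.read_clock(),arm.read_tcp_rot(),arm.read_gripper_width())
E
```

```text
pics
side [[513.2034436970046, 0.0, 318.58607513184745], [0.0, 513.2034436970046, 244.59714399204572], [0.0, 0.0, 1.0]] [[-0.814, -0.3103, 0.4911, 0.015], [-0.5808, 0.445, -0.6816, 0.7917], [-0.0071, -0.84, -0.5425, 0.6905], [0.0, 0.0, 0.0, 1.0]]
top [[455.0677611851447, 0.0, 322.92111229931555], [0.0, 455.0677611851447, 241.71741767969536], [0.0, 0.0, 1.0]] [[-0.057, -0.9724, 0.2265, 0.4137], [-0.9984, 0.0556, -0.0125, -0.0254], [-0.0005, -0.2268, -0.9739, 0.977], [0.0, 0.0, 0.0, 1.0]]
wrist [[371.932384363985, 0.0, 321.6795404146858], [0.0, 371.932384363985, 241.8480396910089], [0.0, 0.0, 1.0]] [[0.3007, -0.9242, -0.2354, 0.2617], [-0.9537, -0.292, -0.0719, -0.5972], [-0.0022, 0.2461, -0.9692, 0.3838], [0.0, 0.0, 0.0, 1.0]]
0.15 [-6.82554012e-04  9.88259746e-01  1.52781493e-01 -1.52506048e-04] 0.0920330008504537
```

View pics/top0.png

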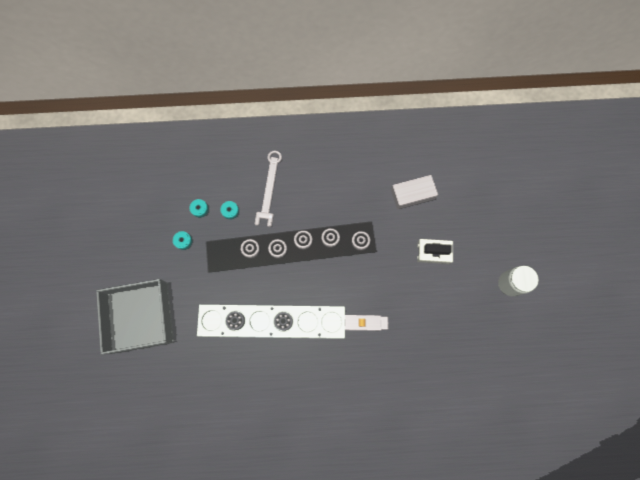

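View pics/side0.png

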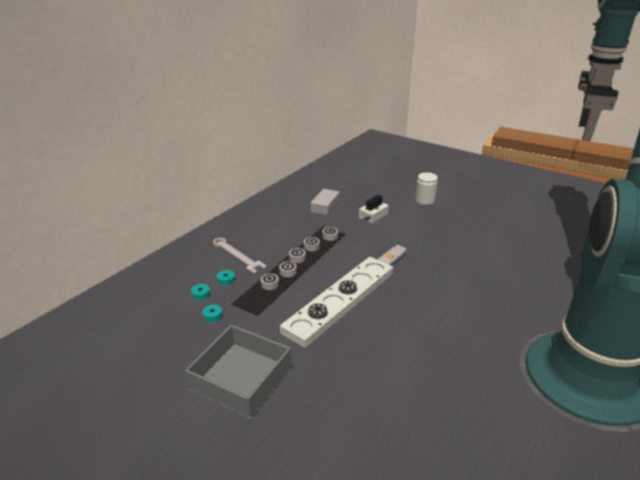

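View pics/wrist0.png

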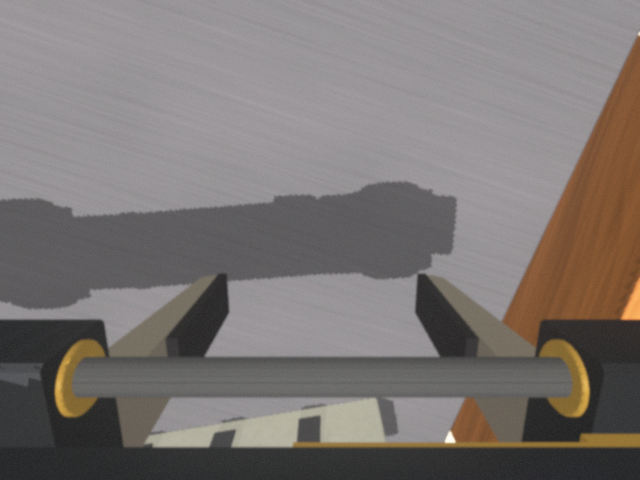

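The top view shows five new-bearing candidates on the mat at (250,248), (277,248), (303,239), (331,237) and (361,240). There are old ones in bores at (235,321) and (284,321). The turquoise look-alikes are at (198,208), (229,209) and (181,240). The shoe is at (436,251), the rail tip at (388,323) and the bin at (132,318). I'll check these in a close crop.

```bash
python3 - <<'E'
import cv2
i=cv2.imread("pics/top0.png")
cv2.imwrite("pics/crop0.png",cv2.resize(i[190:350,170:470],None,fx=2.66,fy=2.66,interpolation=cv2.INTER_CUBIC))
E
```

```text
(no output)
```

View pics/crop0.png

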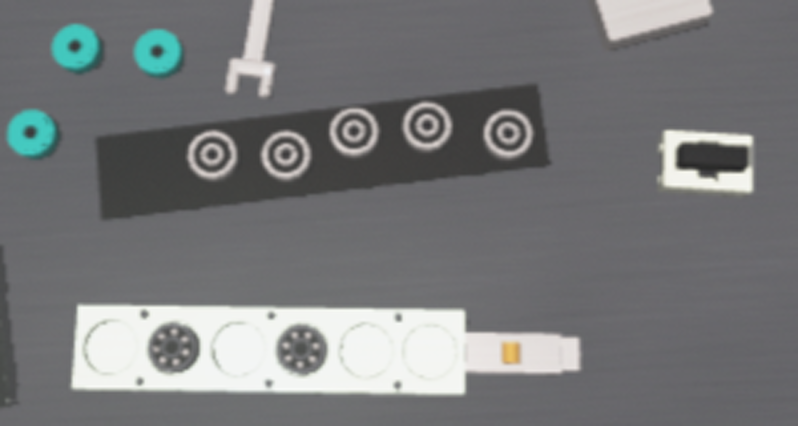

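The crop confirms five sealed new bearings on the mat and two old ones with balls showing, in the 2nd and 4th bores from the left. The turquoise discs are decoys and off the mat. Next I'll localise everything with the top camera.

```bash
cat > h.py <<'E'
import numpy as np, cv2
from rig import arm
def ray(c,uv,z):
    K=c["intrinsics"];P=c["pose"]
    d=P[:3,:3]@np.array([(uv[0]-K[0,2])/K[0,0],(uv[1]-K[1,2])/K[1,1],1.])
    o=P[:3,3]; return o+d*(z-o[2])/d[2]
def proj(c,p):
    K=c["intrinsics"];P=c["pose"]; q=P[:3,:3].T@(np.asarray(p)-P[:3,3]); return np.array([K[0,0]*q[0]/q[2]+K[0,2],K[1,1]*q[1]/q[2]+K[1,2]])
def quat(a):
    # tool down, tool y axis along world direction angle a (from +x)
    from scipy.spatial.transform import Rotation as R
    y=np.array([np.cos(a),np.sin(a),0]);z=np.array([0,0,-1.]);x=np.cross(y,z)
    q=R.from_matrix(np.stack([x,y,z],1)).as_quat(); return np.array([q[3],q[0],q[1],q[2]])
def save(c,n): cv2.imwrite("pics/"+n,c["color"][:,:,::-1])
E
python3 - <<'E'
from h import *
c=arm.capture("top")
for n,uv,z in [("n",(250,248),.018),("n",(277,248),.018),("n",(303,239),.018),("n",(331,237),.018),("n",(361,240),.018),
 ("old",(235,321),.028),("old",(284,321),.028),("b5",(211,321),.02),("b0",(332,322),.02),("blk-y",(345,322),.02),("tip",(388,323),.0155),("shoe",(436,251),.026),("bin",(132,318),.05),("binfloor",(138,316),.004),("can",(523,279),.075),("gb",(416,190),.03),("wr",(264,220),.005)]:
    print(n,ray(c,uv,z).round(3))
for p in ([.3,0,.3],[.45,-.1,.3]):
  for a in (0,np.pi):
    q=arm.solve_ik(p,quat(a)); print(p,a,None if q is None else q.round(2))
E
```

```text
n [0.632 0.12  0.018]
n [0.628 0.062 0.018]
n [0.645 0.005 0.018]
n [ 0.646 -0.056  0.018]
n [ 0.636 -0.12   0.018]
old [0.477 0.153 0.028]
old [0.472 0.052 0.028]
b5 [0.481 0.204 0.02 ]
b0 [ 0.464 -0.047  0.02 ]
blk-y [ 0.463 -0.074  0.02 ]
tip [ 0.456 -0.163  0.015]
shoe [ 0.601 -0.277  0.026]
bin [0.494 0.355 0.05 ]
binfloor [0.501 0.362 0.004]
can [ 0.524 -0.431  0.075]
gb [ 0.739 -0.248  0.03 ]
wr [0.697 0.09  0.005]
[0.3, 0, 0.3] 0 [ 0.78 -0.3  -0.68  2.19 -0.2   1.19  0.19]
[0.3, 0, 0.3] 3.141592653589793 None
[0.45, -0.1, 0.3] 0 [ 0.71  0.1  -0.6   1.91  0.06  1.15  0.09]
[0.45, -0.1, 0.3] 3.141592653589793 [-1.14  0.03  1.35  1.99 -0.03  1.14 -2.91]
```

```bash
python3 - <<'E'
from h import *
from scipy.spatial.transform import Rotation as R
t=arm.read_clock()
arm.goto_joints([0.1,0.468,0,1.603,0,1.071,1.5]); print(arm.read_clock()-t, arm.read_tcp_pos(), arm.read_tcp_rot(),quat(-.068))
t=arm.read_clock()
arm.movep([.54,-.05,.30],quat(-.068));print(arm.read_clock()-t, arm.read_tcp_pos(),arm.read_q().round(2))
c=arm.capture("wrist"); save(c,"w1.png")
E
```

```text
2.4417 [ 0.64247332 -0.0995302   0.21416232] [-2.30524569e-04  8.63582849e-02  9.96264074e-01 -2.96082562e-04] [0.         0.73073511 0.68266111 0.        ]
1.3333 [ 0.54005371 -0.0503051   0.29986373] [-0.19  0.2   0.26  1.78 -0.06  1.17  0.02]
```

View pics/w1.png

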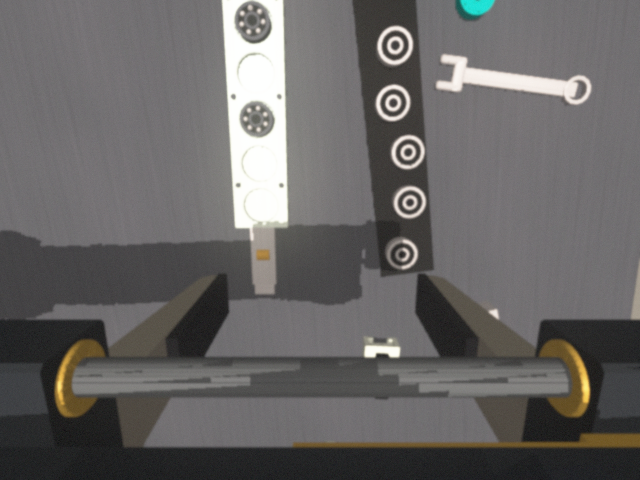

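The wrist view shows bores 0–4, with the olds at (252,21) and (257,119), and the five new bearings at (394,46), (392,103), (407,152), (409,202) and (402,254). The rail runs from (262,225) to (264,293) and the shoe is at (381,350). I'll measure these precisely.

```bash
cat >> h.py <<'E'
def news(c,dbg=False):
    """new bearings: black seal hole-contour inside bright ring, on dark mat"""
    im=c["color"]; g=cv2.cvtColor(im,cv2.COLOR_RGB2GRAY)
    g=cv2.resize(g,None,fx=4,fy=4,interpolation=cv2.INTER_CUBIC)
    _,m=cv2.threshold(g,125,255,cv2.THRESH_BINARY)
    cs,h=cv2.findContours(m,cv2.RETR_CCOMP,cv2.CHAIN_APPROX_NONE)
    out=[]
    for k,ct in enumerate(cs):
        if h[0][k][3]<0 or len(ct)<30: continue
        (x,y),(a,b),_=cv2.fitEllipse(ct)
        uv=((x+.5)/4-.5,(y+.5)/4-.5)
        p=ray(c,uv,.018)
        mm=np.sqrt(a*b)/4*np.linalg.norm(p-c["pose"][:3,3])/c["intrinsics"][0,0]*1000
        if 22<mm<36 and a/b>.7 and cv2.contourArea(ct)>.85*np.pi*a*b/4: out.append((p[0],p[1],round(mm,1),uv[0],uv[1]))
    return sorted(out,key=lambda r:-r[1])
E
python3 - <<'E'
from h import *
c=arm.capture("wrist")
for r in news(c): print(np.round(r,4))
g=cv2.cvtColor(c["color"],cv2.COLOR_RGB2GRAY)
cv2.imwrite("pics/c1.png",cv2.resize(c["color"][0:310,190:330,::-1],None,fx=1.9,fy=1.9,interpolation=cv2.INTER_CUBIC))
# brass
hsv=cv2.cvtColor(c["color"],cv2.COLOR_RGB2HSV)
m=cv2.inRange(hsv,(10,120,100),(30,255,255)); m[310:]=0
ys,xs=np.nonzero(m); print("brass",xs.mean(),ys.mean(),len(xs),ray(c,(xs.mean(),ys.mean()),.020))
# dowel dots
m=((g[:240,220:292]<130)*255).astype(np.uint8)
n,l,s,ce=cv2.connectedComponentsWithStats(m)
for k in range(1,n):
    if 4<=s[k,4]<40: 
        x0,y0,w,h=s[k,:4]; 
        roi=g[max(0,y0-2):y0+h+2,220+max(0,x0-2):220+x0+w+2].astype(float); wt=np.clip(200-roi,0,None); yy,xx=np.mgrid[:roi.shape[0],:roi.shape[1]]
        u=220+max(0,x0-2)+(wt*xx).sum()/wt.sum(); v=max(0,y0-2)+(wt*yy).sum()/wt.sum()
        print("dot",s[k],round(u,2),round(v,2),ray(c,(u,v),.02).round(4))
E
```

```text
[6.327000e-01 1.241000e-01 3.520000e+01 3.948507e+02 4.491020e+01]
[6.292000e-01 6.430000e-02 3.250000e+01 3.929044e+02 1.024687e+02]
[6.456000e-01 8.200000e-03 3.110000e+01 4.078503e+02 1.517956e+02]
[ 6.469000e-01 -5.160000e-02  3.000000e+01  4.095226e+02  2.020320e+02]
[ 6.354000e-01 -1.170000e-01  3.120000e+01  4.009896e+02  2.540952e+02]
brass 262.44444444444446 254.35353535353536 99 [ 0.46106903 -0.10478901  0.02      ]
dot [67 51  2  3  4] 287.59 52.0 [0.5139 0.1247 0.02  ]
dot [68 57  3  4  7] 288.98 58.51 [0.5148 0.118  0.02  ]
dot [66 58  4 15 24] 288.09 64.86 [0.5133 0.1117 0.02  ]
dot [70 65  2  3  4] 290.51 65.99 [0.5159 0.1103 0.02  ]
dot [70 70  2  7  8] 290.51 73.01 [0.5152 0.1031 0.02  ]
dot [67 87  3  2  4] 288.3 87.5 [0.5114 0.0882 0.02  ]
dot [67 90  3  7 14] 288.34 92.93 [0.5109 0.0825 0.02  ]
dot [ 29 105   7   7  31] 252.32 108.01 [0.4683 0.0692 0.02  ]
dot [ 39 106   7   8  30] 261.59 109.8 [0.4787 0.0666 0.02  ]
dot [ 67 109   2   8   9] 288.1 112.48 [0.5087 0.0616 0.02  ]
dot [ 23 110   7   7  31] 246.02 113.46 [0.4604 0.0639 0.02  ]
dot [ 43 116   7   6  31] 266.19 118.57 [0.4829 0.0567 0.02  ]
dot [ 46 118   8  16  20] 268.17 123.69 [0.4846 0.0509 0.02  ]
dot [ 22 121   9   8  36] 246.83 123.8 [0.46   0.0525 0.02  ]
dot [ 40 124   7   7  26] 263.06 127.24 [0.4783 0.0474 0.02  ]
dot [ 30 126   7   7  30] 253.29 129.1 [0.4668 0.0462 0.02  ]
dot [ 68 139   2   6   7] 288.85 141.44 [0.5067 0.0296 0.02  ]
dot [ 69 208   3   5   6] 290.63 209.99 [ 0.5015 -0.0511  0.02  ]
```

View pics/c1.png

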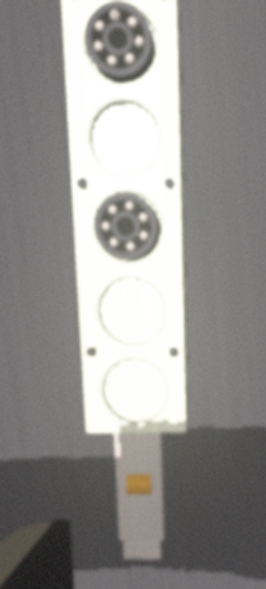

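```bash
cat >> h.py <<'E'
def dot(c,uv,r=4):
    g=cv2.cvtColor(c["color"],cv2.COLOR_RGB2GRAY).astype(float); u,v=map(int,np.round(uv))
    roi=g[v-r:v+r+1,u-r:u+r+1]; bg=np.percentile(roi,60); wt=np.clip(bg-15-roi,0,None)
    yy,xx=np.mgrid[-r:r+1,-r:r+1]; return np.array([u+(wt*xx).sum()/wt.sum(),v+(wt*yy).sum()/wt.sum()])
E
python3 - <<'E'
from h import *
c=arm.capture("wrist")
P=[]
for uv in [(233,97),(279.5,97),(238,185),(281.6,185)]:
    p=dot(c,uv,3); P.append(ray(c,p,.02)); print(p.round(2),P[-1].round(4))
m52=(P[2]+P[3])/2; m152=(P[0]+P[1])/2
print("mid",m52,m152,np.linalg.norm(m152-m52)); d=(m152-m52)/np.linalg.norm(m152-m52); print(d,np.arctan2(-d[0],d[1]))
o=m52-.052*d
for y in (27,77,127,177,227,277,-36.5,-90,0): 
    w=o+d*y/1000; w[2]=.02; print(y,w.round(4),proj(c,w).round(1))
# ellipse of old bearings (dark)
g=cv2.cvtColor(c["color"],cv2.COLOR_RGB2GRAY)
for u,v in ((252,21),(257,119)):
    m=np.zeros_like(g); m[max(0,v-24):v+24,u-24:u+24]=(g[max(0,v-24):v+24,u-24:u+24]<150)*255
    m=cv2.morphologyEx(m,cv2.MORPH_CLOSE,np.ones((7,7)))
    ct=max(cv2.findContours(m,0,1)[0],key=cv2.contourArea); e=cv2.fitEllipse(ct); print(e, ray(c,e[0],.028))
E
```

```text
[233.06  96.19] [0.4479 0.0834 0.02  ]
[278.86  96.15] [0.4998 0.0798 0.02  ]
[237.85 184.71] [ 0.441  -0.0161  0.02  ]
[281.06 184.9 ] [ 0.4927 -0.02    0.02  ]
mid [ 0.46683813 -0.01804828  0.02      ] [0.4738748  0.08160313 0.02      ] 0.0998995416093631
[0.07043742 0.9975162  0.        ] -0.0704957952854024
27 [ 0.4651 -0.043   0.02  ] [260.3 205.5]
77 [0.4686 0.0069 0.02  ] [258.6 163.5]
127 [0.4721 0.0568 0.02  ] [256.9 119.2]
177 [0.4756 0.1066 0.02  ] [255.   72.3]
227 [0.4792 0.1565 0.02  ] [253.   22.4]
277 [0.4827 0.2064 0.02  ] [251.  -30.5]
-36.5 [ 0.4606 -0.1063  0.02  ] [262.2 255.6]
-90 [ 0.4568 -0.1597  0.02  ] [263.8 295.3]
0 [ 0.4632 -0.0699  0.02  ] [261.1 227.2]
((252.79397583007812, 21.43143653869629), (32.66731643676758, 42.97494888305664), 163.2694549560547) [0.4801712  0.15506734 0.028     ]
((256.77703857421875, 119.12224578857422), (30.045459747314453, 34.033935546875), 134.66598510742188) [0.47332215 0.05621017 0.028     ]
```

```bash
cat >> h.py <<'E'
A=-0.0705; Q=quat(A)
D=np.array([0.0704,0.9975,0]); XB=np.array([0.9975,-0.0704,0])
O=np.array([0.46317,-0.06992,0])   # bar origin by wrist camera
def bar(y,x=0,z=0): return O+D*y/1000+XB*x/1000+np.array([0,0,z])
def pick(xy,z,op=.056,f=25,lift=.12):
    arm.gripper_to(op)
    arm.movep([xy[0],xy[1],z+.05],Q)
    hit=arm.servo_line([xy[0],xy[1],z],vel=.08,until_force=6)
    arm.gripper_to(.02,f); w=arm.read_gripper_width()
    arm.servo_line([xy[0],xy[1],lift],vel=.2); w2=arm.read_gripper_width()
    print("pick",hit,round(w,4),round(w2,4),"t",round(arm.read_clock(),2)); return w2
E
python3 - <<'E'
from h import *
p=bar(127); w=pick(p,.0222)
c=arm.capture("wrist"); save(c,"g1.png"); print(arm.read_tcp_pos())
E
```

```text
pick False 0.0372 0.0365 t 7.67
[0.4709716  0.05662381 0.11877596]
```

View pics/g1.png

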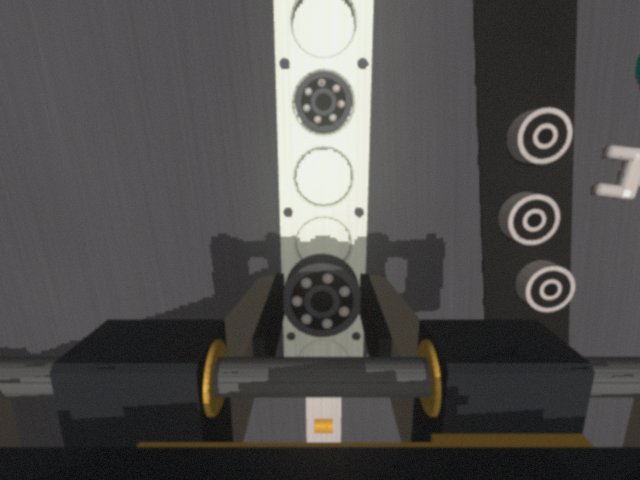

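The held old bearing is visible at (321,300). I'll use that to calibrate the camera against the tool, then bin it.

```bash
cat >> h.py <<'E'
def held_old(c,zt):
    g=cv2.cvtColor(c["color"],cv2.COLOR_RGB2GRAY); 
    return g
E
python3 - <<'E'
from h import *
arm.hold(.2); t=arm.read_tcp_pos(); print(t, arm.read_wrist_force().round(2), arm.read_gripper_width())
c=arm.capture("wrist")
cv2.imwrite("pics/g1c.png",cv2.resize(c["color"][240:350,240:400,::-1],None,fx=5,fy=5,interpolation=cv2.INTER_CUBIC))
for uv in [(321.5,299.5)]: print(ray(c,uv,t[2]+.006)-t)
print(proj(c,t),proj(c,t+[0,0,.006]))
print([ (m.round(2),ray(c,m,.02).round(4)) for m in (dot(c,(288,212),5),dot(c,(359,212),5),dot(c,(284,63),5),dot(c,(362.5,63),5))])
E
```

```text
[0.471302   0.05656747 0.1187983 ] [ 0.54  0.2  -0.72] 0.0363720289136111
[-0.00036091  0.00060792  0.006     ]
[322.36375091 295.74778224] [322.35160569 300.64111773]
[(array([287.85, 211.64]), array([0.4478, 0.0832, 0.02  ])), (array([359.18, 211.6 ]), array([0.4998, 0.0795, 0.02  ])), (array([284.35,  62.73]), array([0.4549, 0.183 , 0.02  ])), (array([362.56,  62.57]), array([0.5067, 0.1794, 0.02  ]))]
```

View pics/g1c.png

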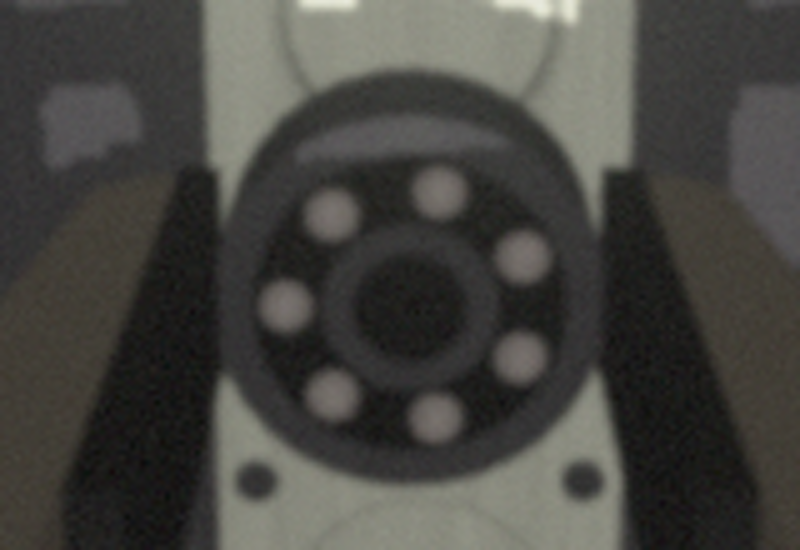

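```bash
cat >> h.py <<'E'
def drop_bin(xy):
    arm.movep([xy[0],xy[1],.12],Q); print("w at bin",round(arm.read_gripper_width(),4))
    arm.servo_line([xy[0],xy[1],.04],vel=.15)
    arm.gripper_to(.052); arm.servo_line([xy[0],xy[1],.12],vel=.25)
E
python3 - <<'E'
from h import *
drop_bin((.497,.335)); 
p=bar(227); w=pick(p,.0222); print(arm.read_tcp_pos()-p)
drop_bin((.497,.38)); print(arm.read_clock())
c=arm.capture("top"); save(c,"t2.png")
E
```

```text
w at bin 0.0369
pick True 0.037 0.037 t 13.44
[-0.0019067  -0.00034047  0.11859466]
w at bin 0.0369
15.9083
```

View pics/t2.png

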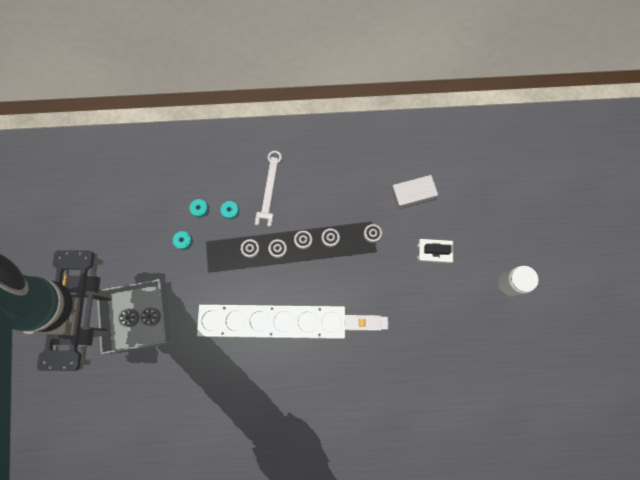

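Both old bearings are in the bin, at (128,318) and (150,317). The fifth new bearing has been knocked to (373,232), at the mat's edge. Now the first new bearing.

```bash
cat >> h.py <<'E'
VIEW=[.54,-.05,.30]
def look(n=None):
    arm.gripper_to(.06); arm.movep(VIEW,Q); arm.hold(.15); c=arm.capture("wrist")
    if n: save(c,n)
    return c
def goto_exact(p,vel=.15):
    p=np.array(p,float); arm.movep(p,Q); arm.hold(.15); cmd=p.copy()
    for _ in range(2):
        e=p-arm.read_tcp_pos(); cmd=cmd+e
        if np.abs(e[:2]).max()<.0002: break
        arm.servo_line(cmd,vel=.02); arm.hold(.15)
    return cmd, cmd-p
def pick_new(xy,z=.0122,op=.056,f=25):
    arm.gripper_to(op)
    cmd,off=goto_exact([xy[0],xy[1],.06])
    hit=arm.servo_line([cmd[0],cmd[1],z],vel=.08,until_force=8); zz=arm.read_tcp_pos()
    arm.gripper_to(.02,f); w=arm.read_gripper_width()
    arm.servo_line([cmd[0],cmd[1],.10],vel=.2); 
    print("picknew",hit,zz.round(4),round(w,4),round(arm.read_gripper_width(),4),"t",round(arm.read_clock(),2)); return zz
E
python3 - <<'E'
from h import *
c=look("w3.png")
N=news(c)
for r in N: print(np.round(r,4))
zz=pick_new(N[0])
cmd,off=goto_exact(bar(227,0,.055)); print("off",off)
c=arm.capture("wrist"); save(c,"h3.png")
t=arm.read_tcp_pos(); print(t, proj(c,t+[0,0,.018-zz[2]]), arm.read_gripper_width())
E
```

```text
[6.327000e-01 1.241000e-01 3.540000e+01 3.950142e+02 4.624880e+01]
[6.292000e-01 6.440000e-02 3.270000e+01 3.930855e+02 1.036773e+02]
[6.455000e-01 8.200000e-03 3.140000e+01 4.080329e+02 1.529826e+02]
[ 6.469000e-01 -5.170000e-02  3.030000e+01  4.097856e+02  2.032287e+02]
picknew False [0.6328 0.1241 0.0122] 0.0367 0.0368 t 22.41
off [-1.55715221e-04  6.42206191e-05 -3.97257034e-05]
[0.47895168 0.1565907  0.05495309] [322.29967902 300.4577059 ] 0.03665393801202546
```

View pics/h3.png

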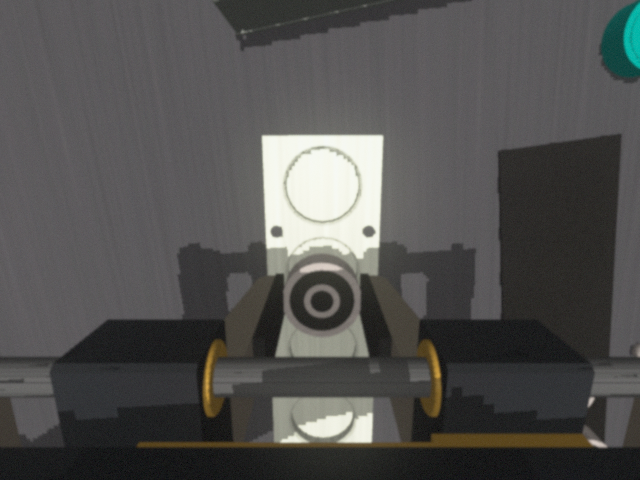

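View pics/w3.png

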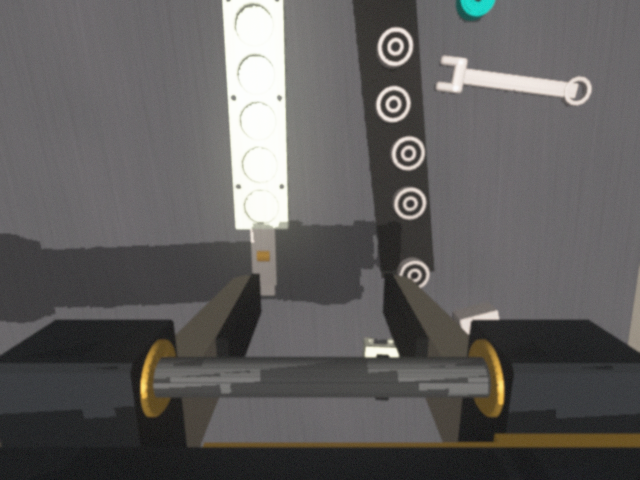

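```bash
cat >> h.py <<'E'
def place(y,zz,goal=-.0015):
    """lower held bearing into the bore at bar y"""
    cmd,off=goto_exact(bar(y,0,.055)); zs=.012+(zz[2]-.002)
    h1=arm.servo_line([cmd[0],cmd[1],zs+.012],vel=.1)
    hit=arm.servo_line([cmd[0],cmd[1],zs+goal],vel=.03,until_force=7)
    t=arm.read_tcp_pos(); print("place y",y,"seat z",round(zs,4),"got",t.round(4),hit,arm.read_wrist_force().round(1),"w",round(arm.read_gripper_width(),4))
    return t[2]-zs
def release():
    t=arm.read_tcp_pos(); arm.gripper_to(.052); arm.servo_line([t[0],t[1],.08],vel=.2)
E
python3 - <<'E'
from h import *
d=place(227,[0,0,.0122]); print(d)
E
```

```text
place y 227 seat z 0.0222 got [0.4794 0.1567 0.0223] True [-0.   0.6  5.3] w 0.0369
0.00010574639392627386
```

Seated to depth, with contact at the expected z. I'll release, check, and pick the next ones.

```bash
cat > cyc.py <<'E'
from h import *
def cycle(idx,y,tag):
    N=news(look("w"+tag+".png"))
    for r in N: print(np.round(r[:3],4))
    N=[r for r in N if r[0]>.56]
    zz=pick_new(N[idx])
    if arm.read_gripper_width()<.03: print("LOST"); return
    cmd,off=goto_exact(bar(y,0,.055)); c=arm.capture("wrist"); save(c,"h"+tag+".png"); print("w",arm.read_gripper_width(),arm.read_tcp_pos().round(4))
    d=place(y,zz)
    if abs(d)<.0012 and arm.read_gripper_width()>.034: release(); print("released")
E
python3 - <<'E'
from cyc import *
release(); c=arm.capture("wrist"); save(c,"r3.png")
cycle(0,177,"4"); c=arm.capture("wrist"); save(c,"r4.png")
E
```

```text
[ 0.6292  0.0643 32.5   ]
[6.456e-01 8.200e-03 3.120e+01]
[ 0.6469 -0.0516 30.2   ]
picknew False [0.6293 0.0643 0.0122] 0.0366 0.0368 t 32.03
w 0.03654068405625943 [0.4754 0.1067 0.0549]
place y 177 seat z 0.0222 got [0.4759 0.1067 0.0223] True [-0.3 -0.5  3.5] w 0.0364
released
```

View pics/r4.png

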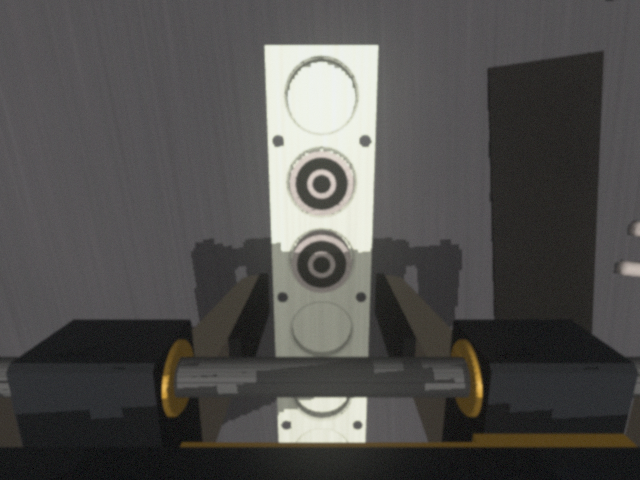

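Two bearings are seated flat, at (321,183) and (321,262). Next two.

```bash
python3 - <<'E'
from cyc import *
cycle(0,127,"5")
cycle(0,77,"6")
E
```

```text
[ 0.474   0.1089 33.9   ]
[6.456e-01 8.200e-03 3.120e+01]
[ 0.6469 -0.0516 30.    ]
picknew False [0.6458 0.0082 0.0122] 0.0368 0.0364 t 41.52
w 0.03666183566273722 [0.4719 0.0568 0.055 ]
place y 127 seat z 0.0222 got [0.4724 0.0569 0.0223] True [ 0.2 -0.5  3. ] w 0.0366
released
[ 0.474   0.1089 33.8   ]
[ 0.4703  0.0579 31.4   ]
[ 0.647  -0.0516 29.9   ]
picknew False [ 0.6471 -0.0517  0.0121] 0.0367 0.0364 t 50.94
w 0.03679688483021845 [0.4684 0.007  0.055 ]
place y 77 seat z 0.0221 got [0.4689 0.0069 0.0224] True [-0.7 -0.   3.4] w 0.0365
released
```

Now the displaced fifth bearing. I'll look at it from a viewpoint shifted towards -y.

```bash
python3 - <<'E'
from cyc import *
arm.gripper_to(.06); arm.movep([.6,-.20,.25],Q); arm.hold(.15); c=arm.capture("wrist"); save(c,"w7.png")
for r in news(c): print(np.round(r,4))
E
```

```text
[ 6.514000e-01 -1.443000e-01  2.980000e+01  3.680608e+02  1.606503e+02]
```

View pics/w7.png

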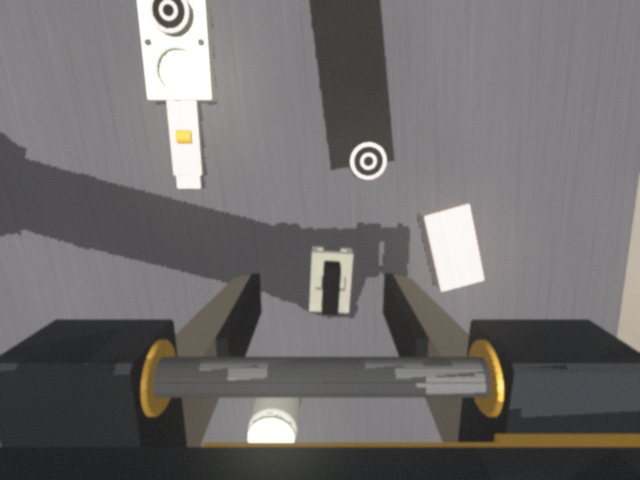

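The knocked bearing, at (368,161), sits half over the mat's end edge at about (0.651, -0.144). I'll pick it and check for tilt.

```bash
python3 - <<'E'
from cyc import *
c=arm.capture("wrist")
r=news(c)[0]
zz=pick_new(r,z=.0118)
cmd,off=goto_exact(bar(27,0,.055)); c=arm.capture("wrist"); save(c,"h7.png"); print(arm.read_gripper_width())
cv2.imwrite("pics/h7c.png",cv2.resize(c["color"][230:350,240:400,::-1],None,fx=5,fy=5,interpolation=cv2.INTER_CUBIC))
E
```

```text
picknew False [ 0.6516 -0.1445  0.0118] 0.0366 0.0366 t 60.45
0.03649054695110244
```

View pics/h7c.png

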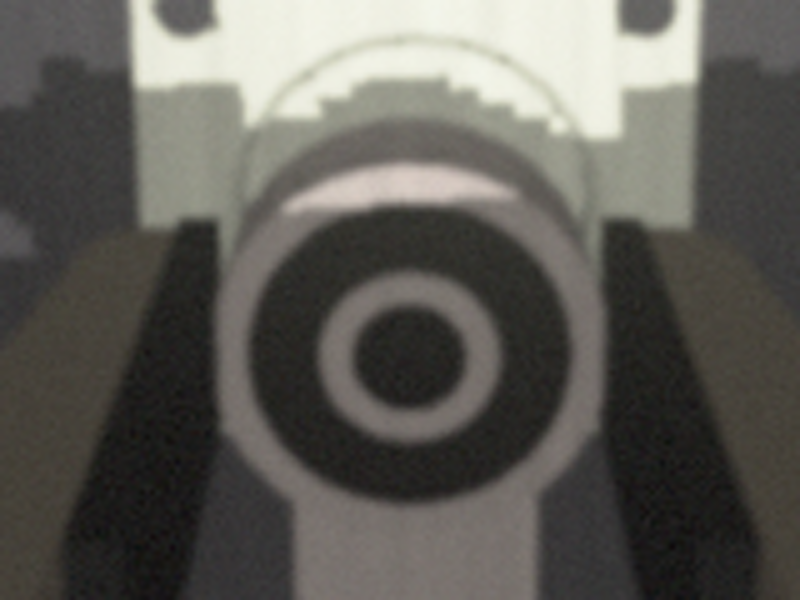

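```bash
python3 - <<'E'
from cyc import *
d=place(27,[0,0,.0118]); print(d)
E
```

```text
place y 27 seat z 0.0218 got [ 0.4654 -0.0429  0.0219] True [0.2 0.2 6. ] w 0.0367
9.555235877264576e-05
```

```bash
python3 - <<'E'
from cyc import *
release(); arm.movep([.5,-.05,.22],Q); arm.hold(.15); c=arm.capture("wrist"); save(c,"r7.png")
arm.gripper_to(.06);arm.movep([.60,-.36,.2],Q); arm.hold(.15); c=arm.capture("wrist"); save(c,"s7.png"); print(arm.read_clock())
E
```

```text
66.9917
```

View pics/r7.png

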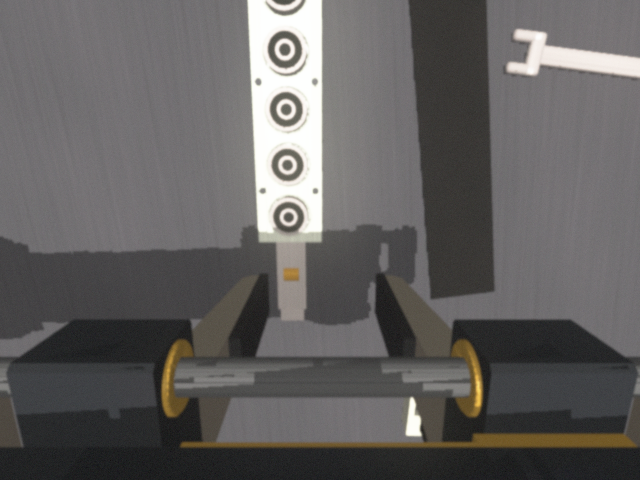

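View pics/s7.png

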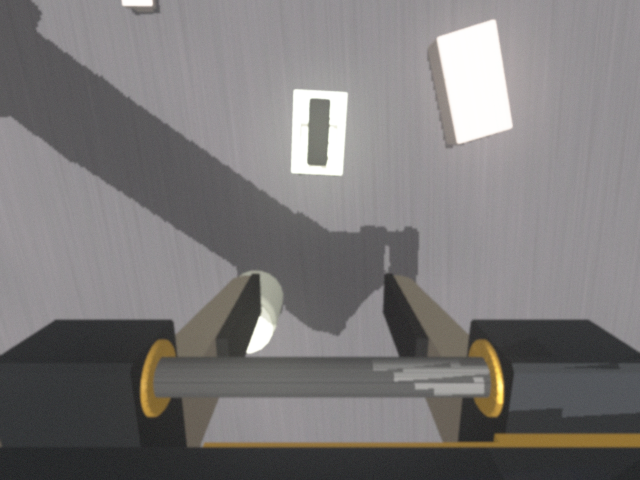

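All five are seated flat in bores 0–4 (column about x=287). The shoe is clear at (319,132), so I'll measure its pose from the roof outline.

```bash
python3 - <<'E'
from h import *
c=arm.capture("wrist")
g=cv2.cvtColor(c["color"],cv2.COLOR_RGB2GRAY)
g=cv2.resize(g[80:190,270:370],None,fx=4,fy=4,interpolation=cv2.INTER_CUBIC)
f=lambda p:((p[0]+.5)/4-.5+270,(p[1]+.5)/4-.5+80)
m=(g>165).astype(np.uint8)*255
ct=max(cv2.findContours(m,0,1)[0],key=cv2.contourArea); b=cv2.boxPoints(cv2.minAreaRect(ct))
W=np.array([ray(c,f(p),.026) for p in b]); print(b.round(1).tolist()); print(W.round(4)); print("roof c",W.mean(0),[np.linalg.norm(W[i]-W[i-1]).round(4) for i in range(4)])
m2=np.zeros_like(m); cv2.drawContours(m2,[ct],-1,255,-1); m3=((g<90)&(m2>0)).astype(np.uint8)*255
m3=cv2.morphologyEx(m3,cv2.MORPH_OPEN,np.ones((15,15)))
ct=max(cv2.findContours(m3,0,1)[0],key=cv2.contourArea); b=cv2.boxPoints(cv2.minAreaRect(ct))
W2=np.array([ray(c,f(p),.052) for p in b]); print(W2.round(4)); print("rib c",W2.mean(0),[np.linalg.norm(W2[i]-W2[i-1]).round(4) for i in range(4)])
for w in (W,W2):
    e=[w[i]-w[i-1] for i in range(4)]; l=max(e,key=np.linalg.norm); l=l*np.sign(l[1]); print("yaw",np.arctan2(-l[0],l[1]))
E
```

```text
[[52.900001525878906, 374.3999938964844], [72.69999694824219, 27.5], [337.5, 42.70000076293945], [317.70001220703125, 389.5]]
[[ 0.5684 -0.3082  0.026 ]
 [ 0.5797 -0.2349  0.026 ]
 [ 0.6367 -0.2419  0.026 ]
 [ 0.6286 -0.3158  0.026 ]]
roof c [ 0.60336097 -0.27519386  0.026     ] [np.float64(0.0606), np.float64(0.0741), np.float64(0.0574), np.float64(0.0743)]Traceback (most recent call last):
  File "<stdin>", line 11, in <module>
ValueError: max() iterable argument is empty
```

```bash
cat > shoe.py <<'E'
from h import *
def shoe(c,roi,th=200):
    v0,v1,u0,u1=roi
    g=cv2.cvtColor(c["color"],cv2.COLOR_RGB2GRAY)
    g=cv2.resize(g[v0:v1,u0:u1],None,fx=4,fy=4,interpolation=cv2.INTER_CUBIC)
    f=lambda p:((p[0]+.5)/4-.5+u0,(p[1]+.5)/4-.5+v0)
    m=(g>th).astype(np.uint8)*255
    ct=max(cv2.findContours(m,0,1)[0],key=cv2.contourArea); b=cv2.boxPoints(cv2.minAreaRect(ct))
    W=np.array([ray(c,f(p),.026) for p in b]); 
    m2=np.zeros_like(m); cv2.drawContours(m2,[ct],-1,255,-1); m3=((g<100)&(m2>0)).astype(np.uint8)*255
    m3=cv2.morphologyEx(m3,cv2.MORPH_OPEN,np.ones((17,17)))
    ct=max(cv2.findContours(m3,0,1)[0],key=cv2.contourArea); b=cv2.boxPoints(cv2.minAreaRect(ct))
    W2=np.array([ray(c,f(p),.052) for p in b])
    for n,w in (("roof",W),("rib",W2)):
        e=[w[i]-w[i-1] for i in range(4)]; l=max(e,key=np.linalg.norm); l=l*np.sign(l[1]); print(n,w.mean(0).round(4),[np.linalg.norm(k).round(4) for k in e],"yaw",np.arctan2(-l[0],l[1]))
E
python3 - <<'E'
from shoe import *
c=arm.capture("wrist")
cv2.imwrite("pics/s7c.png",cv2.resize(c["color"][80:190,270:370,::-1],None,fx=5,fy=5,interpolation=cv2.INTER_CUBIC))
for t in (190,205,220): shoe(c,(80,190,270,370),t)
E
```

```text
Traceback (most recent call last):
  File "shoe.py", line 12, in shoe
    ct=max(cv2.findContours(m3,0,1)[0],key=cv2.contourArea); b=cv2.boxPoints(cv2.minAreaRect(ct))
ValueError: max() iterable argument is empty
```

View pics/s7c.png

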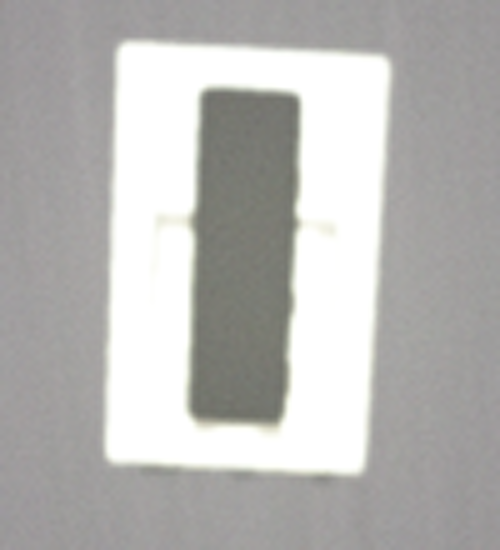

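```bash
sed -i 's/g<100/g<175/' shoe.py; python3 - <<'E'
from shoe import *
c=arm.capture("wrist")
for t in (200,215): shoe(c,(80,190,270,370),t)
E
```

```text
roof [ 0.6031 -0.275   0.026 ] [np.float64(0.0504), np.float64(0.0723), np.float64(0.0478), np.float64(0.0724)] yaw -0.10810549945238933
rib [ 0.6035 -0.2755  0.052 ] [np.float64(0.0169), np.float64(0.0524), np.float64(0.0162), np.float64(0.0525)] yaw -0.1048358420639054
roof [ 0.603 -0.275  0.026] [np.float64(0.0499), np.float64(0.0719), np.float64(0.0473), np.float64(0.072)] yaw -0.10950700466637008
rib [ 0.6035 -0.2755  0.052 ] [np.float64(0.0169), np.float64(0.0524), np.float64(0.0162), np.float64(0.0525)] yaw -0.1048358420639054
```

```bash
python3 - <<'E'
from h import *
arm.gripper_to(.045)
q=quat(-.105)
arm.movep([.6033,-.2753,.09],q); arm.hold(.15); e=np.array([.6033,-.2753,.09])-arm.read_tcp_pos(); print(e)
hit=arm.servo_line([.6033+e[0],-.2753+e[1],.030],vel=.06,until_force=5); print(hit,arm.read_tcp_pos())
c=arm.capture("wrist"); save(c,"s8.png")
E
```

```text
[-0.00085968  0.00291981 -0.00227185]
False [ 0.60278879 -0.27260654  0.0304668 ]
```

View pics/s8.png

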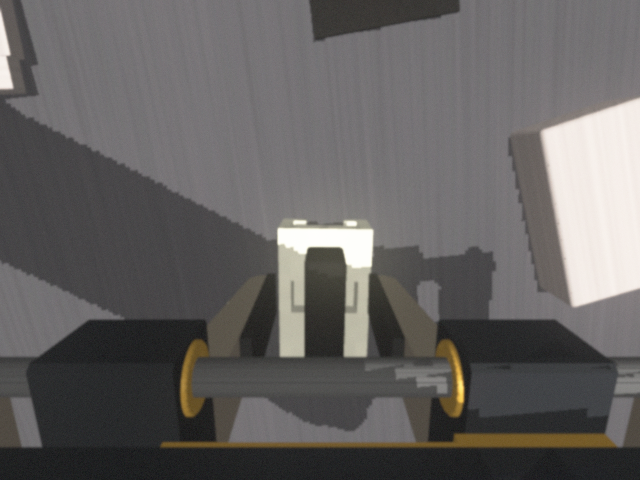

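```bash
python3 - <<'E'
from h import *
arm.servo_line([.6033,-.2753,.030],vel=.02); arm.hold(.2); print(arm.read_tcp_pos())
arm.gripper_to(.005,40); print("w",arm.read_gripper_width()); t=arm.read_tcp_pos(); print(t)
arm.servo_line([t[0],t[1],.10],vel=.12); print("w",arm.read_gripper_width())
cmd,off=goto_exact(bar(-142,0,.10)); print(cmd,arm.read_tcp_pos(),"w",arm.read_gripper_width(),arm.read_clock())
c=arm.capture("wrist"); save(c,"s9.png")
E
```

```text
[ 0.6032957  -0.27524276  0.03002242]
w 0.017705648576717675
[ 0.60338492 -0.27528271  0.02995156]
w 0.017754338216104917
[ 0.45311155 -0.21147235  0.10007499] [ 0.45310815 -0.21144935  0.10009022] w 0.017566862516983073 72.925
```

View pics/s9.png

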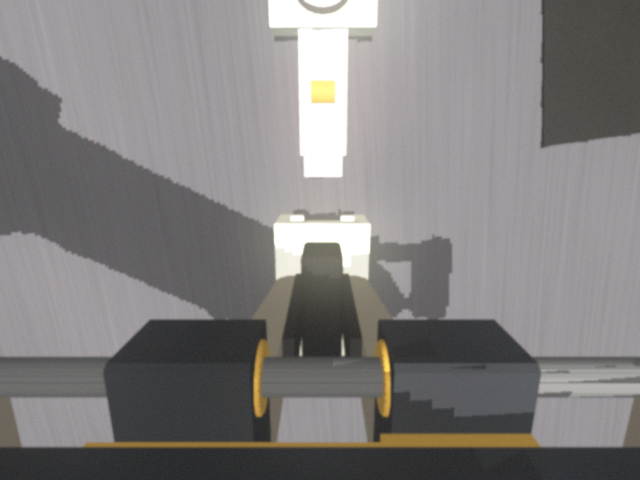

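The held shoe (centre col about 322) lines up with the rail (cols 303–342 at the tip, centre about 322.5). I'll check the centre line numerically and lower the shoe to the table.

```bash
python3 - <<'E'
from h import *
c=arm.capture("wrist"); g=cv2.cvtColor(c["color"],cv2.COLOR_RGB2GRAY)
for v in (60,75,110,130,145,165):
    r=g[v,280:370].astype(float); i=np.nonzero(r>215)[0]; u=280+(i[0]+i[-1])/2; w=ray(c,(u,v),.0155)-O
    print(v,i[0]+280,i[-1]+280,"bar x mm",round(w@XB*1000,2),"y",round(w@D*1000,1))
t=bar(-142,0,0)
arm.servo_line([t[0],t[1],.037],vel=.1)
hit=arm.servo_line([t[0],t[1],.0275],vel=.02,until_force=4); arm.hold(.1)
print(hit,arm.read_tcp_pos(),arm.read_wrist_force(),arm.read_gripper_width())
E
```

```text
60 298 347 bar x mm 0.24 y -18.2
75 298 347 bar x mm 0.23 y -26.9
110 299 346 bar x mm 0.22 y -47.9
130 299 346 bar x mm 0.21 y -60.4
145 299 346 bar x mm 0.2 y -69.9
165 304 342 bar x mm 0.53 y -82.9
True [ 0.45367788 -0.21154338  0.02983049] [-0.46440684  1.18048652  4.75030258] 0.01773244388238809
```

```bash
python3 - <<'E'
from h import *
def Y(): 
    w=arm.read_tcp_pos()-O; return (w@D*1000).round(2),(w@XB*1000).round(2),round(w[2]*1000,2)
t=bar(-142,0.2,.0304); arm.servo_line(t,vel=.02)
hit=arm.servo_line(bar(-84,0.2,.0304),vel=.05,until_force=6); print(hit,Y(),arm.read_wrist_force().round(2))
if not hit:
    for y in (-78,-72,-66,-60,-54):
        hit=arm.servo_line(bar(y,0.2,.0304),vel=.03,until_force=18); print(y,hit,Y(),arm.read_wrist_force().round(2),arm.read_gripper_width().round(4))
        if hit: break
E
```

```text
False (np.float64(-84.39), np.float64(0.23), np.float64(30.44)) [-0.34  0.31 -2.5 ]Traceback (most recent call last):
  File "<stdin>", line 8, in <module>
AttributeError: 'float' object has no attribute 'round'
```

```bash
python3 - <<'E'
from h import *
def Y(): 
    w=arm.read_tcp_pos()-O; return (w@D*1000).round(2),(w@XB*1000).round(2),round(w[2]*1000,2)
for y in (-72,-66,-60,-54,-48,-44,-41,-39,-37.5,-36.5):
        hit=arm.servo_line(bar(y,0.2,.0304),vel=.03,until_force=18); print(y,hit,Y(),arm.read_wrist_force().round(2),round(arm.read_gripper_width(),4))
        if hit: break
print(arm.read_clock())
c=arm.capture("wrist"); save(c,"s10.png"); c=arm.capture("side"); save(c,"d10.png")
E
```

```text
-72 False (np.float64(-71.62), np.float64(0.6), np.float64(30.67)) [1.68 0.19 1.61] 0.0176
-66 False (np.float64(-65.22), np.float64(0.31), np.float64(30.44)) [1.26 0.6  1.67] 0.0176
-60 False (np.float64(-59.42), np.float64(0.14), np.float64(30.36)) [0.53 0.9  1.3 ] 0.0177
-54 False (np.float64(-53.47), np.float64(0.14), np.float64(30.36)) [0.58 1.73 1.68] 0.0179
-48 False (np.float64(-47.43), np.float64(0.18), np.float64(30.38)) [0.27 1.25 1.56] 0.0175
-44 False (np.float64(-43.36), np.float64(0.14), np.float64(30.35)) [0.46 2.11 1.  ] 0.0175
-41 False (np.float64(-40.26), np.float64(-0.03), np.float64(30.21)) [ 0.97  2.61 -0.59] 0.018
-39 False (np.float64(-39.22), np.float64(-0.19), np.float64(30.16)) [-0.04  0.4  -2.34] 0.0178
-37.5 False (np.float64(-37.58), np.float64(0.12), np.float64(30.34)) [-0.    0.15 -2.09] 0.0175
-36.5 False (np.float64(-36.43), np.float64(0.19), np.float64(30.39)) [-0.84 -0.08 -1.38] 0.0179
79.2667
```

View pics/s10.png

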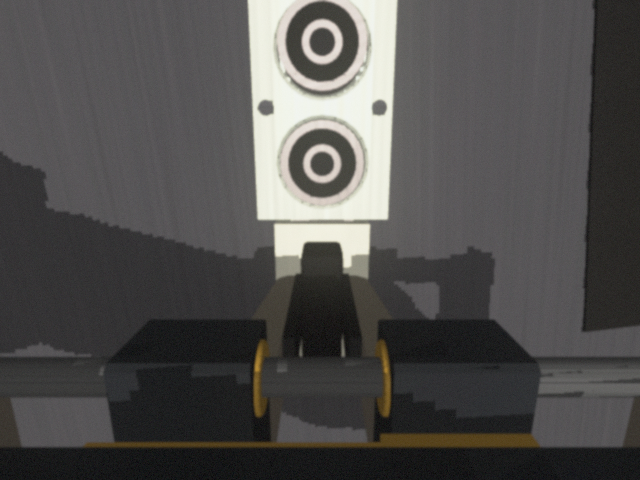

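The vertical force dropped near y=-40, so the roller has clicked. A small gap to the block remains (row ~221). I'll push gently to contact, then release.

```bash
python3 - <<'E'
from h import *
def Y(): 
    w=arm.read_tcp_pos()-O; return (w@D*1000).round(2),(w@XB*1000).round(2),round(w[2]*1000,2)
hit=arm.servo_line(bar(-32,0.2,.0302),vel=.01,until_force=4); print(hit,Y(),arm.read_wrist_force().round(2))
arm.servo_line(bar(Y()[0]-.6,0.2,.0302),vel=.01); print(Y(),arm.read_wrist_force().round(2))
# test hold: light pull back
yy=Y()[0]; hit=arm.servo_line(bar(yy-1.2,.2,.0302),vel=.01,until_force=3); print("pull",hit,Y(),arm.read_wrist_force().round(2))
c=arm.capture("wrist"); save(c,"s11.png")
cv2.imwrite("pics/s11c.png",cv2.resize(c["color"][190:260,240:400,::-1],None,fx=5,fy=5,interpolation=cv2.INTER_CUBIC))
E
```

```text
True (np.float64(-35.4), np.float64(-0.08), np.float64(30.06)) [-0.45 -1.19 -1.3 ]
(np.float64(-35.87), np.float64(0.01), np.float64(30.05)) [ 0.08 -0.54 -2.4 ]
pull False (np.float64(-37.13), np.float64(0.08), np.float64(30.11)) [ 0.16 -0.44 -1.82]
```

View pics/s11c.png

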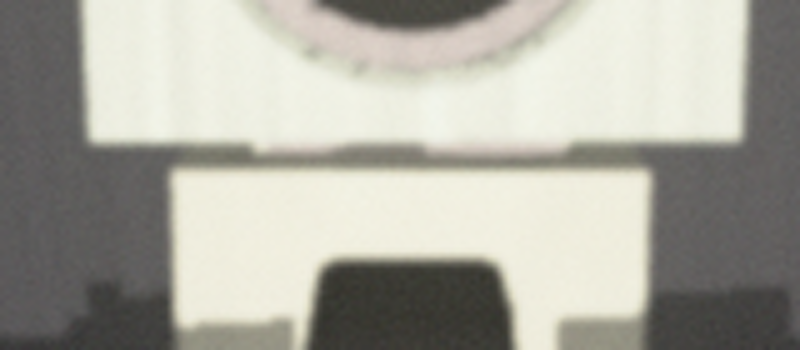

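```bash
python3 - <<'E'
from h import *
def Y(): 
    w=arm.read_tcp_pos()-O; return (w@D*1000).round(2),(w@XB*1000).round(2),round(w[2]*1000,2)
for y in (-37.5,-38,-38.5,-39,-39.5):
    arm.servo_line(bar(y,.2,.0302),vel=.01); f=arm.read_wrist_force(); print(y,Y(),f.round(2))
    if f[1]>2.2 or f[2]>0: break
E
```

```text
-37.5 (np.float64(-37.52), np.float64(0.22), np.float64(30.21)) [-0.69  1.08 -2.18]
-38 (np.float64(-38.03), np.float64(0.21), np.float64(30.22)) [-0.29 -0.12 -2.62]
-38.5 (np.float64(-38.55), np.float64(0.21), np.float64(30.22)) [-0.13 -0.08 -2.75]
-39 (np.float64(-39.05), np.float64(0.18), np.float64(30.2)) [-0.44  0.61 -2.11]
-39.5 (np.float64(-39.52), np.float64(0.21), np.float64(30.22)) [ 0.64 -0.39 -1.45]
```

```bash
python3 - <<'E'
from h import *
def Y(): 
    w=arm.read_tcp_pos()-O; return (w@D*1000).round(2),(w@XB*1000).round(2),round(w[2]*1000,2)
for y in (-39.8,-40.1,-40.4,-40.7,-41):
    arm.servo_line(bar(y,.2,.0302),vel=.01); arm.hold(.1); f=arm.read_wrist_force(); print(y,Y(),f.round(2))
    if f[1]>2.2 or f[2]>0: break
hit=arm.servo_line(bar(-30,.2,.0302),vel=.01,until_force=10); print(hit,Y(),arm.read_wrist_force().round(2))
yc=Y()[0]
arm.servo_line(bar(yc-1,.2,.0302),vel=.01);arm.hold(.15); print(Y(),arm.read_wrist_force().round(2))
c=arm.capture("wrist"); save(c,"s12.png")
cv2.imwrite("pics/s12c.png",cv2.resize(c["color"][190:260,240:400,::-1],None,fx=5,fy=5,interpolation=cv2.INTER_CUBIC))
E
```

```text
-39.8 (np.float64(-39.73), np.float64(0.2), np.float64(30.2)) [-0.58  0.45 -1.16]
-40.1 (np.float64(-39.92), np.float64(0.21), np.float64(30.22)) [-0.01  1.22 -1.7 ]
-40.4 (np.float64(-40.14), np.float64(0.22), np.float64(30.22)) [-0.34  3.36 -0.64]
True (np.float64(-35.41), np.float64(-0.16), np.float64(29.98)) [ 1.31 -2.28 -0.76]
(np.float64(-36.33), np.float64(0.02), np.float64(30.06)) [-0.46 -0.23 -1.66]
```

View pics/s12c.png

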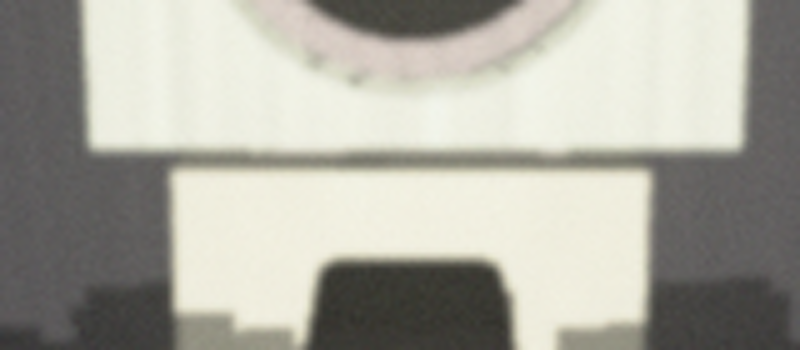

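The roller holds the shoe: it pulled back at 3.4 N at y≈-40.2, and it meets the block at the other end. The shoe is now about 1 mm off the block. Release and final check.

```bash
python3 - <<'E'
from h import *
t=arm.read_tcp_pos()
arm.gripper_to(.045); arm.servo_line([t[0],t[1],.12],vel=.12)
c=arm.capture("wrist"); save(c,"s13.png")
arm.movep([.5,-.12,.25],Q); arm.hold(.15); c=arm.capture("wrist"); save(c,"s13b.png")
arm.movep([.35,-.45,.3],quat(-.6)); c=arm.capture("top"); save(c,"t13.png"); c2=arm.capture("side"); save(c2,"d13.png"); print(arm.read_clock())
i=cv2.imread("pics/t13.png"); cv2.imwrite("pics/t13c.png",cv2.resize(i[190:350,90:400],None,fx=2.55,fy=2.55,interpolation=cv2.INTER_CUBIC))
i=cv2.imread("pics/d13.png"); cv2.imwrite("pics/d13c.png",cv2.resize(i[220:360,270:420],None,fx=4,fy=4,interpolation=cv2.INTER_CUBIC))
E
```

```text
87.5833
```

View pics/s13b.png

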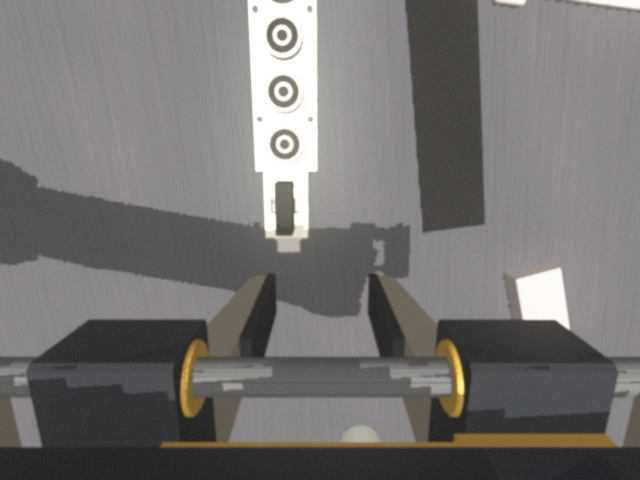

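View pics/t13.png

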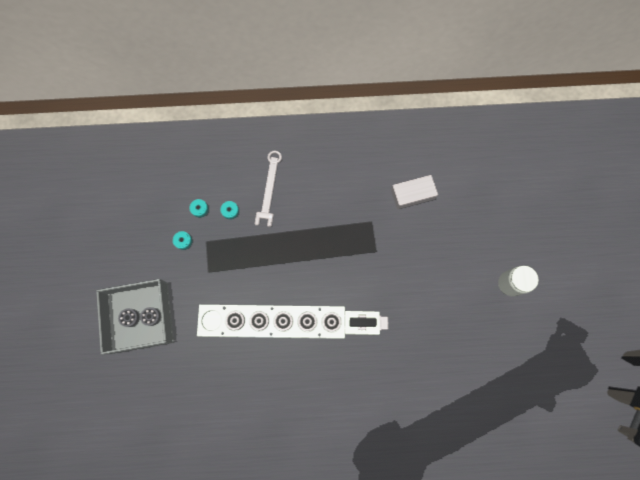

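View pics/d13c.png

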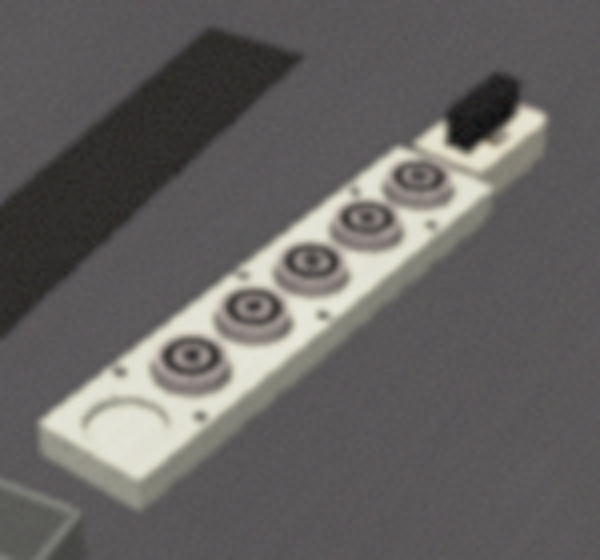

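The top, side and wrist views all agree. Five new bearings stand level in bores 0–4 (top view, x 235–332), both olds are in the bin, the shoe sits at the block at (363,322), and the wrench, can and steel block haven't moved.

```bash
python3 -c "
from rig import arm
arm.job_done(); print(arm.read_clock())"
```

```text
the job is handed in; nothing more can be done
the job is handed in; nothing more can be done
```

I handed the job in at about 88 s of the 210 s allowed.

- **Old bearings:** two were there, in bores 2 and 4, and both are now in the scrap bin. The last top view shows them lying there.
- **New bearings:** all five are in bores 0–4, each set down to within 0.3 mm of the expected seated height. The side view shows them flat and equally proud. Bore 5 is left empty. One bearing had been knocked to the end of the mat; I found it again and seated it like the others.
- **Shoe:** it went on from the rail tip and past the roller. A pull-back test met about 3.4 N, and it contacts the block at the other end, so the roller is holding it. I released it about 1 mm off the block, at bar y ≈ -36 mm.
- **Left alone:** the wrench, the can, the steel set-up block and the turquoise look-alikes are where they started in the last top view.

**Checks that disagreed:** the first light pull on the shoe met no resistance until about y = -40 mm by the gripper's position. That is about 1 mm beyond where I worked out the roller should catch; play between roller and notch and small position errors would cover it. The roller itself can't be seen under the shoe, so the evidence that it clicked is from forces only.

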